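Index the sprung scale arm and load the jar

TASK

The swing arm is pinned in the middle hole of its disc: pull its spring plunger up by the knob, swing the arm one hole over towards the side away from the mortar, and let the pin snap fully home in that next hole. Then stand the small amber jar upright in the middle of the arm's sprung pan, lowering it gently and letting go only once the pan has sunk under its weight and settled. Leave the other things where they are.

Things in the scene. Friction and masses are not known exactly. Their poses are not given: they have to be found in the camera images.
- stand: Fixed stand: foot disc, column and a flat aluminium index disc 244 mm across, its top 63 mm up. Origin on the vertical pivot axis at the work surface, z up. Five holes 11 mm across on a circle of 100 mm radius, 0.5 rad apart; the middle one lies along the stand's -x axis (roughly towards the robot), two more on each side (its +y and -y).
- swing (a joint): Angle (rad) of the steel arm about the pivot, anticlockwise from above positive; starts at 0, arm along the stand's -x, pin in the middle hole. Next hole on the stand's -y side: +0.5; on its +y side: -0.5; then +-1.0; stops at 1.12. Bar 30 mm wide, top 87 mm up; hub at the pivot 52 mm across, top 99 mm up. Turns easily with the pin lifted and stays put; 0.01 rad of play when pinned.
- plunger (a joint): Lift (m) of the spring plunger in the arm: 0 with the pin fully down in a hole, at most 0.020. Lift 0.012 just clears the hole; between holes the released pin rides on the disc at about 0.012. The spring and weight push it down with about 5 N at 0 and 9 N at 0.016. The pin's end is round: it finds its hole when within about 2 mm (0.02 rad).
- knob_center (a point): Centre of the plunger's black round knob, 26 mm across and 25 mm high, on the arm 100 mm from the pivot axis. Centre 124.5 mm above the work surface with the pin home; below the knob a 10 mm stem, and the arm's brass boss at 95 mm height.
- pan (a joint): How far (m) the sprung pan at the arm's end has sunk: 0 empty, at most 0.035. Slides straight down, stays level. Starts to sink at about 0.6 N, then 150 N/m, lightly damped; under the small jar it settles between 0.013 and 0.028, by the jar's weight. Let go before the pan carries the jar, it drops and bounces.
- pan_center (a point): Centre of the upper face of the round steel pan, 90 mm across, on the arm 220 mm from the pivot axis; 130 mm above the work surface when empty. Its thin rim is 6 mm high. z up.
- jar_center (a point): Centre (half-way up) of the SMALL amber plastic jar with a white cap, 54 mm across, 70 mm high, about 0.28 to 0.46 kg, standing upright and closed on the almirah top on the opposite side to the mortar. z is its axis.
- mortar_center (a point): Centre, half-way up, of the steel mortar (96 mm across, 65 mm high, with its pestle leaning in it, reaching about 145 mm up). Stands to the left or right of the arm; leave it.
- pot_lid: Copper-bottomed steel pot lid, 190 mm across, 52 mm high with knob, lying flat; origin at the centre of its underside. Leave it.
- big_jar: The BIG amber jar, 80 mm across, 150 mm high, origin at the centre of its underside. Leave it.
- spatula: Wooden spatula 300 mm long, lying on the almirah top. Origin at its underside. Leave it.
Not all that is in view belongs to the job. Leave any blue look-alike of the part that bears jar_center alone. What is shaped like the part that bears mortar_center but black is not meant.

How it is judged:
By the outcome, as a careful person would: the job done as asked, in the order asked, and still so for the second after the job is handed in, with the robot touching nothing.
It also fails if it takes over 58 s, if anything falls off the work surface, if the arm or the gripper's body presses on something with over 40 N, if the wrist force passes 120 N, or if a joint passes its speed limit or range.

ROBOT

A 6-joint arm with a two-finger parallel gripper is mounted at the origin on the work surface. World frame = base frame: x ahead of the robot, y to its left, z up, the work surface at z = 0. Lengths are in m, angles in rad, forces in N, time in s.
With the tool pointing down it reaches from about 0.35 to 0.975 m from the base axis. Payload 4.9 kg.
Tool frame: the origin (TCP) lies between the finger pads; the fingertips stand 25 mm ahead of it and the grasp point (between the pads) lies 6 mm ahead of it (ctrl.tip_reach is the distance from the TCP to the fingertips, in m); z points along the fingers, y is the direction in which the jaws open and shut (so a half turn about z gives the same grasp; the last joint's range is limited). The gripper opens to 85 mm and grips with 20 to 120 N. Pads are 22 mm wide; open, the fingers measure 114 mm over their backs; the gripper's body (76 mm by 85 mm) begins 54 mm behind the grasp point. The pads swing forward as they close: fully open they stand 13 mm farther back than shut.
Start: joints at [1.041, 0.053, 1.613, -0, 1.476, -0.119], TCP at [0.25, 0.573, 0.256] pointing down, gripper open.
Joint ranges: [-3.01, 3.01], [-1.01, 2.22], [0.06, 2.58], [-1.02, 4.17], [0.09, 2.62], [-3.14, 3.14]. Speed limits (rad/s): [2.57, 2.57, 3.14, 3.14, 3.14, 3.14].

INTERFACE

Orientations are given as a rotation vector (axis times angle).
In Python, from station import get_obs, get_image, camera_params, order, ctrl gives the robot as it stands.
- The arm moves only by the tool move_arm, never from a script. Its argument "deltas" is one flat list of numbers, 5 for each row, row after row: the opening, from -1 (shut) to 1 (fully open), so that 0 is half open, then the shift along the tool's x, y, z in m, then the turn about the tool's z in degrees. In form: [fingers, tx, ty, tz, turn, fingers, tx, ty, tz, turn, ...]. A call has 1 to 10 rows; each row is the pose to reach, as a shift and turn from the pose measured when the call began, along the tool's axes at that moment; what a row does not reach only later rows make up. A row lasts 1/10 s, in which the tool goes at most 50 mm and 8.59 degrees, less where a joint would pass 70% of its speed; a pose out of reach is approached as far as the arm can. A call with a gripper value outside its range is refused whole. The fingers move at their own pace and stop on an object; "force" is the grip in N (left out, the last holds). Time passes only in rows, so rows that repeat a pose let the fingers close. It gives the time, the measured TCP pose, the force and the opening at its end, in the units of the state.
- get_obs(): the state, without advancing time (a new reading comes with each control period).
- get_image(name): name is "side" or "top" or "wrist"; returns the picture (420x560x3 uint8, red, green, blue); there is no depth.
- camera_params(name): a dict with "camera_matrix" (3x3 intrinsics, pixels), "extrinsics" (4x4, takes a point from camera to world coordinates); the wrist camera has in their place "tool_from_camera" (4x4, takes a point from camera to tool coordinates, whose origin is the TCP and whose axes are the flange's). Camera axes: x right, y up, looking along -z (the intrinsics and any distortion apply to the point x, -y, -z); pixel columns grow to the right and rows downward; lengths in m; the calibration is good to about 2 mm. A picture is of the moment at which its call begins: read the wrist's pose just before it. camera_params takes no time and is no camera call.
- order.finish_job(): hands the job in, once; it reports no verdict.
The state is a dict: "t": time; "q": joint angles; "dq": joint speeds; "effort": joint torques, N m; "tool_pos": TCP position; "tool_rot": TCP orientation; "contact_force": force on the tool from outside, world axes, zero at the start; "wrist_torque": the same for the moment, N m; "opening": finger opening in m.
Only numpy, scipy, OpenCV 4.12 (cv2) and the standard library are available. Lean on these libraries where they do the work, as an engineer would, in place of code of your own. Each camera call takes 0.05 s, during which the arm holds its last target. There are 200 camera calls.

## Working session

There is one attempt and no reset: what is moved stays moved. The work goes in short steps, Python scripts to look and compute and a tool call to move; the robot and the scene stay as the last step left them, time stands still between calls to the robot, and variables do not carry over. Pictures are saved under pics/ and viewed, about 8 in all and at most 12, crops included, and the job is handed in when it is done.

Besides the shell and the picture viewer there is one more tool, called as name(argument=value, ...), one argument or row to a line, values as JSON. move_arm: Moves the arm, as the interface text tells. Its arguments: {"type":"object","properties":{"deltas":{"type":"array"},"force":{"type":"number"}},"required":["deltas"]}

```bash
ls; mkdir -p pics
cat > h.py <<'E'
import numpy as np, cv2
from station import get_obs,get_image,camera_params,order,ctrl
from scipy.spatial.transform import Rotation as R
def cam(name,obs=None):
    p=camera_params(name); K=np.array(p["camera_matrix"])
    if "extrinsics" in p: T=np.array(p["extrinsics"])
    else:
        o=obs or get_obs(); W=np.eye(4); W[:3,:3]=R.from_rotvec(o["tool_rot"]).as_matrix(); W[:3,3]=o["tool_pos"]
        T=W@np.array(p["tool_from_camera"])
    return K,T,p
def ray(c,u,v):
    K,T,p=c; d=p.get("distortion"); 
    n=cv2.undistortPoints(np.array([[[u,v]]],float),K,None if d is None else np.array(d)).ravel()
    return T[:3,3],T[:3,:3]@np.array([n[0],-n[1],-1])
def onz(c,u,v,z):
    o,d=ray(c,u,v); return o+d*(z-o[2])/d[2]
def proj(c,P):
    K,T,p=c; q=T[:3,:3].T@(np.array(P)-T[:3,3]); return (K@np.array([q[0],-q[1],-q[2]])/-q[2])[:2]
def two(c1,p1,c2,p2):
    a,d=ray(c1,*p1); b,e=ray(c2,*p2)
    s=np.linalg.lstsq(np.c_[d,-e],b-a,rcond=None)[0]; x=a+d*s[0]; y=b+e*s[1]
    return (x+y)/2,np.linalg.norm(x-y)
def snap(name,f):
    o=get_obs(); im=get_image(name); cv2.imwrite("pics/"+f,im[:,:,::-1]); return im,cam(name,o)
E
python3 -c "
from h import *
print(get_obs())
for n in ('top','side'): snap(n,n+'0.png'); p=camera_params(n); print({k:np.round(v,3) if k!='x' else 0 for k,v in p.items()})
print(camera_params('wrist'), ctrl.tip_reach)
"
```

```text
pics
{'t': 0.0, 'q': array([ 1.04101322e+00,  5.33163829e-02,  1.61429239e+00, -1.90669987e-05,
        1.47596345e+00, -1.19012075e-01]), 'dq': array([-0.00088055, -0.00055837,  0.00056076,  0.00019595, -0.00051013,
       -0.00039485]), 'effort': array([ 2.46590374e-03, -3.93664169e+01, -3.70183182e+01,  1.12190696e-04,
        7.01955709e-03,  2.26301222e-05]), 'tool_pos': array([0.24929701, 0.5725139 , 0.25508901]), 'tool_rot': array([-6.40582724e-01, -3.07496315e+00,  2.95623805e-03]), 'contact_force': array([-0.708665  , -0.84671622, -0.00503711]), 'wrist_torque': array([ 0.01313265, -0.00378625,  0.01975113]), 'opening': 0.08552349156695972}
{'camera_matrix': array([[403.079,   0.   , 277.527],
       [  0.   , 403.079, 209.403],
       [  0.   ,   0.   ,   1.   ]]), 'extrinsics': array([[-0.009,  0.982, -0.187,  0.323],
       [-1.   , -0.01 , -0.005,  0.035],
       [-0.007,  0.187,  0.982,  1.303],
       [ 0.   ,  0.   ,  0.   ,  1.   ]])}
{'camera_matrix': array([[529.512,   0.   , 274.813],
       [  0.   , 529.512, 209.711],
       [  0.   ,   0.   ,   1.   ]]), 'extrinsics': array([[ 0.993,  0.051, -0.103,  0.385],
       [-0.114,  0.566, -0.817, -1.235],
       [ 0.016,  0.823,  0.568,  0.983],
       [ 0.   ,  0.   ,  0.   ,  1.   ]])}
{'camera_matrix': array([[323.45567266,   0.        , 280.18967639],
       [  0.        , 323.45567266, 217.84906423],
       [  0.        ,   0.        ,   1.        ]]), 'tool_from_camera': array([[ 2.30933533e-04,  9.55933351e-01,  2.93583677e-01,
         7.40581664e-02],
       [ 9.99999903e-01, -3.31112782e-04,  2.91529291e-04,
        -3.06817256e-04],
       [ 3.75891880e-04,  2.93583581e-01, -9.55933334e-01,
        -1.16924632e-01],
       [ 0.00000000e+00,  0.00000000e+00,  0.00000000e+00,
         1.00000000e+00]])} 0.025
```

View pics/top0.png

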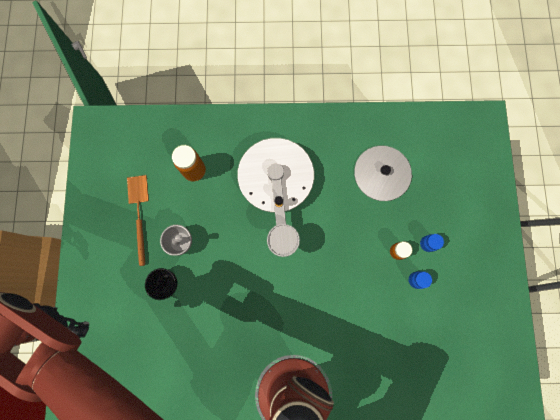

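View pics/side0.png

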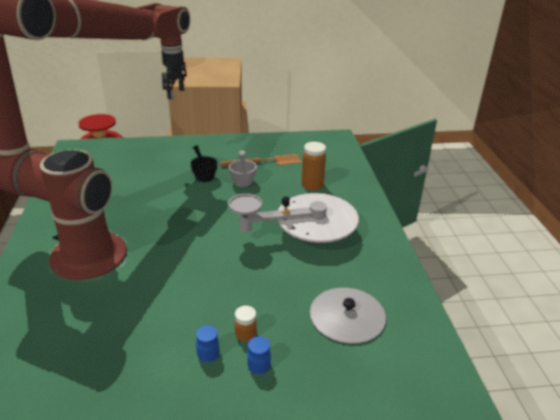

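Top view: hub (276,171), knob (279,201), pan (283,240), steel mortar on the left (176,240), small amber jar's cap (402,250) on the right, with blue look-alikes at (433,242) and (422,280). The arm therefore has to swing towards world -y. Next I refine these points.

```bash
cat > m.py <<'E'
from h import *
def blob(im,lo,hi,box):
    x0,y0,x1,y1=box; h=cv2.cvtColor(im,cv2.COLOR_RGB2HSV)[y0:y1,x0:x1]
    m=cv2.inRange(h,lo,hi); n,l,s,c=cv2.connectedComponentsWithStats(m); i=1+np.argmax(s[1:,4]); return c[i]+[x0,y0],s[i]
t=cv2.imread('pics/top0.png')[:,:,::-1].copy(); s=cv2.imread('pics/side0.png')[:,:,::-1].copy()
ct,cs=cam('top'),cam('side')
kt,a=blob(t,(0,0,0),(180,255,50),(268,190,290,212)); ks,b=blob(s,(0,0,0),(180,255,50),(278,192,294,212))
print('knob',kt,a,ks,b,onz(ct,*kt,.13),two(ct,kt,cs,ks))
jt,a=blob(t,(0,0,190),(60,90,255),(385,235,418,262)); js,b=blob(s,(0,0,170),(60,90,255),(230,300,262,330))
print('cap',jt,a,js,b,onz(ct,*jt,.07),two(ct,jt,cs,js))
d,a=blob(t,(0,0,150),(180,60,255),(230,130,322,215)); print('disc',d,a,onz(ct,a[0]+a[2]/2,a[1]+a[3]/2,.063))
p,a=blob(t,(0,0,100),(180,60,255),(260,226,305,260)); print('pan',p,a,onz(ct,*p,.133), onz(ct,283,240,.133))
print('hub',onz(ct,276,171,.099),'mortar',onz(ct,176,240,.06), 'blue',onz(ct,433,241,.07),onz(ct,421,279,.07))
E
python3 m.py; python3 -c "
import cv2
i=cv2.imread('pics/top0.png')[120:300,220:460]; cv2.imwrite('pics/c.png',cv2.resize(i,None,fx=3.3,fy=3.3,interpolation=2))"
```

```text
knob [278.57777778 200.22222222] [ 7  7  8  7 45] [285.14285714 201.22857143] [ 5  6  5  8 35] [0.57432709 0.03739928 0.13      ] (array([0.57482656, 0.03740549, 0.12699586]), np.float64(0.000282222501803391))
cap [403.50980392 249.43137255] [ 11   7  16  16 204] [244.84558824 313.09191176] [  5   5  21  17 272] [ 0.42970606 -0.34195528  0.07      ] (array([ 0.43013438, -0.34206421,  0.06963772]), np.float64(0.0007913332353561037))
disc [275.01470588 173.95588235] [   7    8   77   77 4352] [1.13252568 0.82626321 0.063     ]
pan [282.90758294 240.30805687] [  7   0  33  31 844] [0.45422278 0.02594991 0.133     ] [0.4551201  0.02567024 0.133     ]
hub [0.67356993 0.04453781 0.099     ] mortar [0.46667669 0.35664296 0.06      ] blue [ 0.45458085 -0.43375309  0.07      ] [ 0.34039865 -0.388439    0.07      ]
```

View pics/c.png

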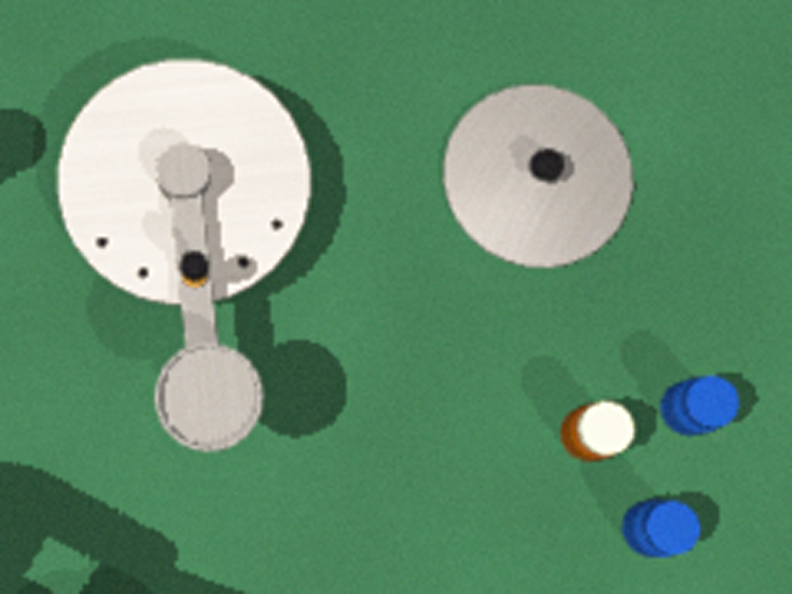

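```bash
cat > go.py <<'E'
import sys
from h import *
x,y,z,yaw=map(float,sys.argv[1:5])  # yaw deg of tool y in world
o=get_obs(); M=R.from_rotvec(o["tool_rot"]).as_matrix()
d=M.T@(np.array([x,y,z])-o["tool_pos"]); cur=np.degrees(np.arctan2(M[1,1],M[0,1]))
print('delta',np.round(d,4),'turn',round((cur-yaw+90)%180-90,2),'| pos',np.round(o["tool_pos"],4),'yaw',round(cur,2),'tilt',np.round(M[:2,2],4),'q',np.round(o['q'],2),'F',np.round(o['contact_force'],1),'open',round(o['opening'],4),'t',o['t'])
E
python3 go.py .5745 .0374 .22 95.3
```

```text
delta [-0.5118 -0.3607  0.0357] turn -28.83 | pos [0.2493 0.5726 0.2552] yaw 66.47 tilt [-0.001  -0.0017] q [ 1.04  0.05  1.61  0.    1.48 -0.12] F [-0.4 -0.5 -0. ] open 0.0857 t 0.1
```

move_arm(
  deltas=[0.2,-0.512,-0.361,0.01,-28.8,0.2,-0.512,-0.361,0.01,-28.8,0.2,-0.512,-0.361,0.01,-28.8,0.2,-0.512,-0.361,0.01,-28.8,0.2,-0.512,-0.361,0.01,-28.8,0.2,-0.512,-0.361,0.01,-28.8,0.2,-0.512,-0.361,0.01,-28.8,0.2,-0.512,-0.361,0.01,-28.8,0.2,-0.512,-0.361,0.01,-28.8,0.2,-0.512,-0.361,0.01,-28.8],
)

```text
t: 1.1
tool_pos: [0.5061, 0.1489, 0.2476]
tool_rot: [0.144, -3.137, 0.002]
contact_force: [0.5, 0.5, -0.5]
opening: 0.051
```

```bash
python3 go.py .5745 .0374 .22 95.3
```

```text
delta [-0.0579 -0.1172  0.0277] turn -0.04 | pos [0.5061 0.1489 0.2476] yaw 95.26 tilt [-0.0012 -0.0015] q [ 0.15 -0.18  1.85 -0.    1.47 -1.52] F [ 0.5  0.5 -0.5] open 0.051 t 1.1
```

move_arm(
  deltas=[0.2,-0.058,-0.117,0.028,0,0.2,-0.058,-0.117,0.028,0,0.2,-0.058,-0.117,0.028,0,0.2,-0.058,-0.117,0.028,0,0.2,-0.058,-0.117,0.028,0],
)

```text
t: 1.6
tool_pos: [0.5742, 0.0371, 0.2188]
tool_rot: [0.141, -3.135, 0.001]
contact_force: [-0.2, 1.4, -0.7]
opening: 0.0511
```

```bash
python3 go.py .5745 .0374 .1305 95.3; python3 -c "
from h import *
im,c=snap('wrist','w1.png'); print(proj(c,(.5745,.0374,.137)),proj(c,(.674,.046,.099)))"
```

```text
delta [-0.0006  0.0003  0.0883] turn -0.13 | pos [0.5742 0.0371 0.2188] yaw 95.17 tilt [-0.0032 -0.0009] q [-0.06 -0.04  1.77 -0.    1.42 -1.73] F [-0.2  1.4 -0.7] open 0.0511 t 1.6
[281.78211016 238.12593122] [280.95815826 331.94866029]
```

View pics/w1.png

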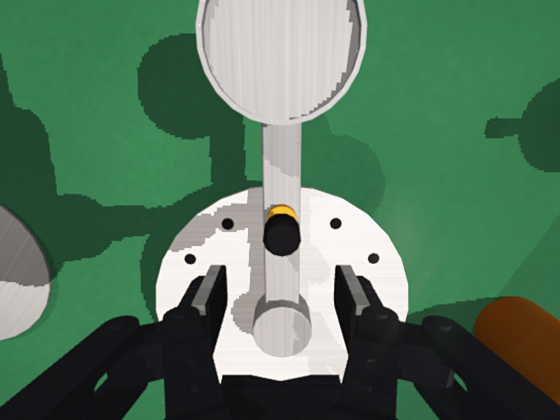

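The wrist view shows the knob at (282,237) and the hub at (282,328). Both match the projections, so I'm descending and gripping.

move_arm(
  deltas=[0.2,-0.001,0,0.044,0,0.2,-0.001,0,0.075,0,0.2,-0.001,0,0.088,0,0.2,-0.001,0,0.088,0,-1,-0.001,0,0.088,0,-1,-0.001,0,0.088,0,-1,-0.001,0,0.088,0,-1,-0.001,0,0.088,0,-1,-0.001,0,0.088,0,-1,-0.001,0,0.088,0],
  force=50,
)

```text
t: 2.65
tool_pos: [0.5764, 0.0379, 0.1341]
tool_rot: [-0.144, 3.137, -0.002]
contact_force: [-1.3, 1.2, 7.2]
opening: 0.0242
```

```bash
python3 go.py .5745 .0374 .1465 95.3
```

```text
delta [ 0.0019 -0.0003 -0.0124] turn -0.06 | pos [0.5764 0.0379 0.1341] yaw 95.24 tilt [ 0.0017 -0.001 ] q [-0.06  0.05  1.83 -0.    1.26 -1.72] F [-1.3  1.2  7.2] open 0.0242 t 2.65
```

move_arm(
  deltas=[-1,0,0,-0.005,0,-1,0,0,-0.01,0,-1,0,0,-0.014,0,-1,0,0,-0.016,0,-1,0,0,-0.016,0,-1,0,0,-0.016,0],
)

```text
t: 3.25
tool_pos: [0.5762, 0.0379, 0.1494]
tool_rot: [-0.144, 3.137, -0.002]
contact_force: [4.0, 0.7, -9.1]
opening: 0.024
```

```bash
python3 go.py .591 -.0098 .1485 123.9; python3 -c "
from h import *
im,c=snap('side','s1.png'); w,c2=snap('wrist','w2.png'); a=cv2.resize(im[150:270,200:380],(600,400)); cv2.imwrite('pics/m.png',np.hstack([a,cv2.resize(w,(534,400))])[:,:,::-1][:,:1134] if 0 else np.vstack([cv2.resize(a,(450,300)),cv2.resize(w,(450,300))])[:,:,::-1])"
```

```text
delta [-0.0103 -0.0489  0.001 ] turn -28.66 | pos [0.5762 0.0379 0.1494] yaw 95.24 tilt [ 0.0013 -0.001 ] q [-0.06  0.03  1.82 -0.    1.29 -1.72] F [ 4.   0.7 -9.1] open 0.024 t 3.25
```

View pics/m.png

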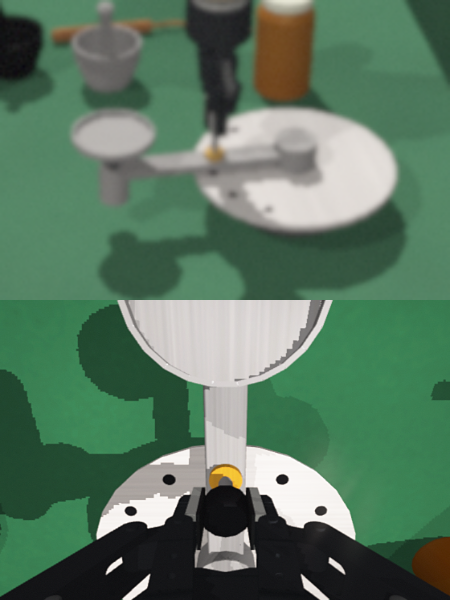

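Knob held with the stem exposed and a 9 N downward pull, so the pin is up about 15 mm. Swinging now.

move_arm(
  deltas=[-1,-0.0002,-0.0062,-0.001,-3.6,-1,-0.0008,-0.0125,-0.001,-7.2,-1,-0.0018,-0.0186,-0.001,-10.7,-1,-0.0031,-0.0247,-0.001,-14.3,-1,-0.0048,-0.0307,-0.001,-17.9,-1,-0.007,-0.0366,-0.001,-21.5,-1,-0.0096,-0.0424,-0.001,-25.1,-1,-0.0122,-0.0479,-0.001,-28.6,-1,-0.0122,-0.0479,-0.001,-28.6,-1,-0.0122,-0.0479,-0.001,-28.6],
)

```text
t: 4.35
tool_pos: [0.5927, -0.0081, 0.1502]
tool_rot: [-0.913, 3.005, 0.0]
contact_force: [4.3, 2.4, -8.9]
opening: 0.0242
```

```bash
python3 go.py .5923 -.0089 .1345 123.9; python3 -c "
from h import *
im,c=snap('top','t1.png'); print(proj(c,(.4914,-.0768,.133)))
h=cv2.cvtColor(im,cv2.COLOR_RGB2HSV); m=cv2.inRange(h[220:270,270:350],(0,0,100),(180,60,255)); n,l,s,cc=cv2.connectedComponentsWithStats(m); i=1+np.argmax(s[1:,4]); print(s[i]+[270,220,0,0,0],cc[i]+[270,220])
w,c2=snap('wrist','w3.png'); cv2.imwrite('pics/m2.png',np.hstack([cv2.resize(im[130:290,220:380],(400,400)),cv2.resize(w,(400,300),)[:300].copy() if 0 else cv2.copyMakeBorder(cv2.resize(w,(400,300)),0,100,0,0,0)])[:,:,::-1])"
```

```text
delta [ 0.0007 -0.0004  0.0157] turn -0.1 | pos [ 0.5927 -0.0081  0.1502] yaw 123.8 tilt [0.0009 0.0003] q [-0.14  0.06  1.78  0.    1.29 -2.3 ] F [ 4.3  2.4 -8.9] open 0.0242 t 4.35
[317.85407858 227.30326765]
[312 220  23  24 410] [323.12682927 231.48536585]
```

View pics/m2.png

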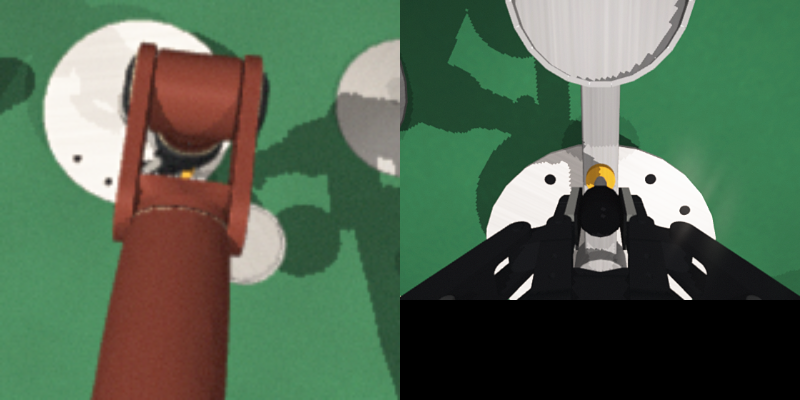

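Arm sits centrally between its neighbouring holes (550,180) and (650,180). Lowering the pin.

move_arm(
  deltas=[-1,0,0,0.004,0,-1,0,0,0.008,0,-1,0,0,0.011,0,-1,0,0,0.013,0,-1,0,0,0.014,0,-1,0,0,0.015,0,-1,0,0,0.015,0],
)

```text
t: 5.15
tool_pos: [0.5927, -0.0082, 0.1355]
tool_rot: [-0.914, 3.005, -0.001]
contact_force: [2.9, 2.3, -5.8]
opening: 0.0241
```

```bash
python3 go.py .5923 -.0089 .1345 123.9
```

```text
delta [ 0.0008 -0.0004  0.001 ] turn -0.07 | pos [ 0.5927 -0.0082  0.1355] yaw 123.83 tilt [ 0.0012 -0.0002] q [-0.14  0.08  1.79  0.    1.27 -2.3 ] F [ 2.9  2.3 -5.8] open 0.0241 t 5.15
```

move_arm(
  deltas=[0.2,0,0,0,0,0.2,0,0,0,0,0.2,0,0,0,0,0.2,0,0,0,0,0.2,0,0,-0.03,0,0.2,0,0,-0.06,0,0.2,0,0,-0.1,0,0.2,0,0,-0.13,0,0.2,0,0,-0.13,0],
)

```text
t: 6.05
tool_pos: [0.5952, -0.0086, 0.2726]
tool_rot: [-0.911, 2.995, -0.008]
contact_force: [0.8, -1.2, 1.5]
opening: 0.0511
```

```bash
python3 go.py .430 -.342 .26 156; python3 -c "
from h import *
w,c=snap('wrist','w4.png'); s,cs=snap('side','s4.png')
print(proj(c,(.592,-.0089,.137)),proj(c,(.4914,-.0768,.130)), proj(cs,(.592,-.0089,.1245)))
cv2.imwrite('pics/m4.png',np.hstack([cv2.resize(s[180:260,230:310],(400,400),interpolation=cv2.INTER_CUBIC),cv2.copyMakeBorder(cv2.resize(w,(400,300)),0,100,0,0,0)])[:,:,::-1])
h=cv2.cvtColor(s,cv2.COLOR_RGB2HSV); m=cv2.inRange(h[190:225,270:315],(0,0,0),(180,255,50)); n,l,st,cc=cv2.connectedComponentsWithStats(m); print(st[1:]+[270,190,0,0,0],cc[1:]+[270,190])
"
```

```text
delta [ 0.3229 -0.1849  0.0112] turn -32.18 | pos [ 0.5952 -0.0086  0.2726] yaw 123.82 tilt [ 0.0122 -0.002 ] q [-0.14 -0.03  1.67 -0.    1.49 -2.3 ] F [ 0.8 -1.2  1.5] open 0.0511 t 6.05
[284.56267442 209.85937145] [284.6773811   44.64237061] [293.2415269 210.6220094]
[[291 208   5   7  28]] [[293.32142857 210.75      ]]
```

View pics/m4.png

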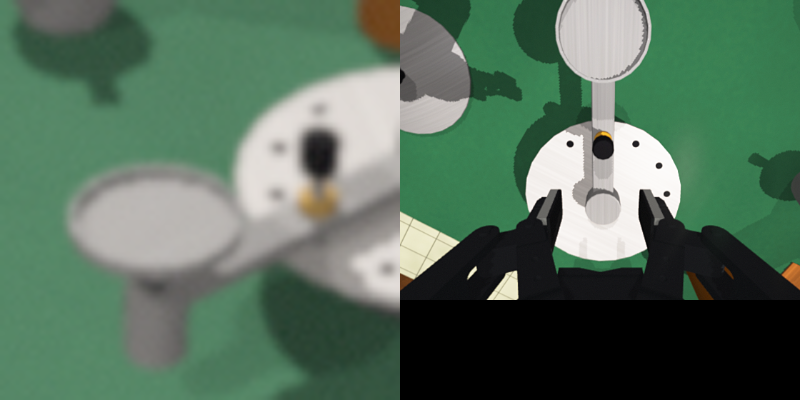

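Side view knob (293.3,210.8) against (293.2,210.6) predicted for pin home at +0.5, so the pin is fully down. Now the jar, with a jaw yaw of about -24° to stay clear of the blue ones.

move_arm(
  deltas=[1,0.323,-0.185,0.01,147.8,1,0.323,-0.185,0.01,147.8,1,0.323,-0.185,0.01,147.8,1,0.323,-0.185,0.01,147.8,1,0.323,-0.185,0.01,147.8,1,0.323,-0.185,0.01,147.8,1,0.323,-0.185,0.01,147.8,1,0.323,-0.185,0.01,147.8,1,0.323,-0.185,0.01,147.8,1,0.323,-0.185,0.01,147.8],
)

```text
t: 7.15
tool_pos: [0.4261, -0.342, 0.2536]
tool_rot: [-1.391, -2.814, -0.005]
contact_force: [-0.0, -0.3, -0.4]
opening: 0.0852
```

```bash
python3 go.py .430 -.342 .22 -24
```

```text
delta [-0.0024  0.0031  0.0336] turn 61.4 | pos [ 0.4261 -0.342   0.2536] yaw 37.4 tilt [-0.0006  0.0035] q [-0.81 -0.13  1.8   0.    1.48 -1.47] F [-0.  -0.3 -0.4] open 0.0852 t 7.15
```

move_arm(
  deltas=[1,-0.002,0.003,0.03,61.4,1,-0.002,0.003,0.03,61.4,1,-0.002,0.003,0.03,61.4,1,-0.002,0.003,0.03,61.4,1,-0.002,0.003,0.03,61.4,1,-0.002,0.003,0.03,61.4,1,-0.002,0.003,0.03,61.4,1,-0.002,0.003,0.03,61.4,1,-0.002,0.003,0.03,61.4],
)

```text
t: 8.05
tool_pos: [0.4289, -0.3409, 0.2212]
tool_rot: [-2.629, -1.707, -0.001]
contact_force: [0.0, -0.1, -0.2]
opening: 0.0854
```

```bash
python3 go.py .430 -.342 .051 -24; python3 -c "
from h import *
w,c=snap('wrist','w5.png'); print(proj(c,(.43,-.342,.07)))
h=cv2.cvtColor(w,cv2.COLOR_RGB2HSV); m=cv2.inRange(h,(0,0,190),(60,90,255)); n,l,st,cc=cv2.connectedComponentsWithStats(m)
for i in range(1,n):
  if st[i,4]>300: print(st[i],cc[i],onz(c,*cc[i],.07),onz(c,st[i][0]+st[i][2]/2,st[i][1]+st[i][3]/2,.07))"
```

```text
delta [-0.0013  0.0025  0.1702] turn 0.01 | pos [ 0.4289 -0.3409  0.2212] yaw -23.99 tilt [-0.0034  0.0063] q [-0.81 -0.1   1.83  0.    1.43 -0.39] F [ 0.  -0.1 -0.2] open 0.0854 t 8.05
[281.90246033 210.47510576]
[  424     0   136   155 17313] [491.46450644  74.30578178] [ 0.61956759 -0.30821648  0.07      ] [ 0.61941398 -0.31060818  0.07      ]
[ 256  181   56   57 2452] [283.35073409 209.46329527] [ 0.43150551 -0.34167849  0.07      ] [ 0.43200315 -0.34193468  0.07      ]
```

View pics/w5.png

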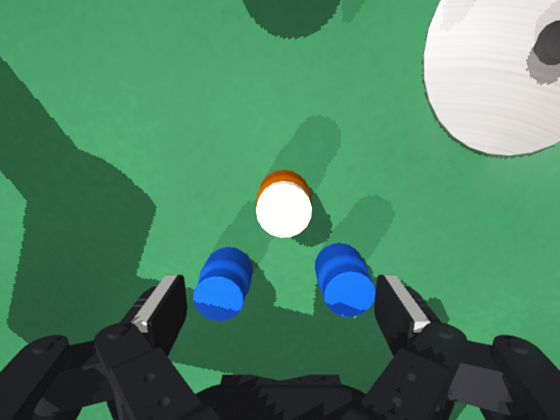

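Close view: white cap at (283,209), which puts the jar at (0.4315,-0.342); the blue jars are clear of the jaws. Descending.

move_arm(
  deltas=[1,-0.001,0.004,0.04,0,1,-0.001,0.004,0.08,0,1,-0.001,0.004,0.12,0,1,-0.001,0.004,0.15,0,1,-0.001,0.004,0.17,0,1,-0.001,0.004,0.17,0,1,-0.001,0.004,0.17,0],
)

```text
t: 8.8
tool_pos: [0.4314, -0.3423, 0.0512]
tool_rot: [-2.627, -1.708, -0.001]
contact_force: [0.7, -0.2, 1.2]
opening: 0.0857
```

move_arm(
  deltas=[-1,0,0,0,0,-1,0,0,0,0,-1,0,0,0,0,-1,0,0,0,0,-1,0,0,0,0,-1,0,0,0,0,-1,0,0,0,0],
  force=35,
)

```text
t: 9.5
tool_pos: [0.4318, -0.3429, 0.0533]
tool_rot: [-2.628, -1.709, -0.0]
contact_force: [-3.4, 2.6, 6.9]
opening: 0.0517
```

```bash
python3 go.py .430 -.342 .22 -24
```

```text
delta [ 0.0007 -0.0029 -0.1667] turn 0.08 | pos [ 0.4318 -0.3429  0.0533] yaw -23.92 tilt [-0.0035  0.0056] q [-0.81  0.1   1.93  0.    1.12 -0.39] F [-3.4  2.6  6.9] open 0.0517 t 9.5
```

move_arm(
  deltas=[-1,0,0,-0.02,0,-1,0,0,-0.05,0,-1,0,0,-0.09,0,-1,0,0,-0.13,0,-1,0,0,-0.16,0,-1,0,0,-0.185,0,-1,0,0,-0.19,0,-1,0,0,-0.19,0,-1,0,0,-0.19,0],
)

```text
t: 10.4
tool_pos: [0.4317, -0.3432, 0.241]
tool_rot: [-2.625, -1.707, 0.001]
contact_force: [0.1, -1.1, -4.3]
opening: 0.0516
```

```bash
python3 go.py .4914 -.0768 .23 -24; python3 -c "
from h import *
w,c=snap('wrist','w6.png'); t,ct=snap('top','t6.png')
h=cv2.cvtColor(t,cv2.COLOR_RGB2HSV); m=cv2.inRange(h[200:260,295:345],(0,0,100),(180,60,255)); n,l,s,cc=cv2.connectedComponentsWithStats(m); i=1+np.argmax(s[1:,4]); print(s[i],cc[i]+[295,200],onz(ct,*(cc[i]+[295,200]),.133))
s_,cs=snap('side','s6.png')
cv2.imwrite('pics/m6.png',np.hstack([cv2.resize(t[130:290,220:420],(400,320)),cv2.resize(w,(400,320))])[:,:,::-1])"
```

```text
delta [ 0.2677 -0.0534  0.0128] turn 0.08 | pos [ 0.4317 -0.3432  0.241 ] yaw -23.92 tilt [-0.0059  0.0081] q [-0.81 -0.11  1.8   0.    1.46 -0.39] F [ 0.1 -1.1 -4.3] open 0.0516 t 10.4
[   0    0   40   44 1038] [314.85934489 223.8256262 ] [ 0.50178209 -0.06831155  0.133     ]
```

View pics/m6.png

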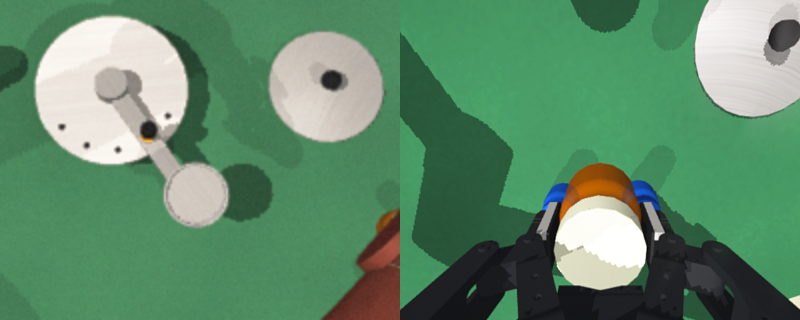

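Arm points at the new hole with the pan at px (318,227.5), predicted (317.9,227.3). The jar is held upright at about 4.3 N. Carrying it over the pan.

move_arm(
  deltas=[-1,0.02,-0.004,0,0,-1,0.05,-0.01,0,0,-1,0.09,-0.018,0,0,-1,0.13,-0.026,0,0,-1,0.17,-0.034,0,0,-1,0.21,-0.042,0.0,0,-1,0.24,-0.048,0,0,-1,0.26,-0.052,0,0,-1,0.268,-0.053,0,0,-1,0.268,-0.053,0,0],
)

```text
t: 11.55
tool_pos: [0.4918, -0.0761, 0.2419]
tool_rot: [-2.623, -1.709, 0.003]
contact_force: [0.6, -1.3, -4.2]
opening: 0.0516
```

```bash
python3 go.py .4914 -.0768 .193 -24
```

```text
delta [-0.001   0.0004  0.0489] turn 0.17 | pos [ 0.4918 -0.0761  0.2419] yaw -23.83 tilt [-0.0076  0.0086] q [-0.31 -0.24  1.91  0.01  1.48  0.11] F [ 0.6 -1.3 -4.2] open 0.0516 t 11.55
```

move_arm(
  deltas=[-1,-0.001,0,0.02,0,-1,-0.001,0,0.04,0,-1,-0.001,0,0.052,0,-1,-0.001,0,0.057,0,-1,-0.001,0,0.06,0,-1,-0.001,0,0.063,0,-1,-0.001,0,0.066,0,-1,-0.001,0,0.069,0,-1,-0.001,0,0.07,0,-1,-0.001,0,0.07,0],
)

```text
t: 12.55
tool_pos: [0.4911, -0.0765, 0.1721]
tool_rot: [-2.623, -1.709, 0.002]
contact_force: [-0.4, -0.6, -1.1]
opening: 0.0512
```

```bash
python3 go.py .4914 -.0768 .1593 -24; python3 -c "
from h import *
w,c=snap('side','s7.png'); cv2.imwrite('pics/m7.png',cv2.resize(w[150:270,200:360],(800,600),interpolation=cv2.INTER_CUBIC)[:,:,::-1])"
```

```text
delta [-0.0003  0.0005  0.0128] turn 0.18 | pos [ 0.4911 -0.0765  0.1721] yaw -23.82 tilt [-0.0069  0.0084] q [-0.31 -0.19  1.98  0.01  1.35  0.11] F [-0.4 -0.6 -1.1] open 0.0512 t 12.55
```

View pics/m7.png

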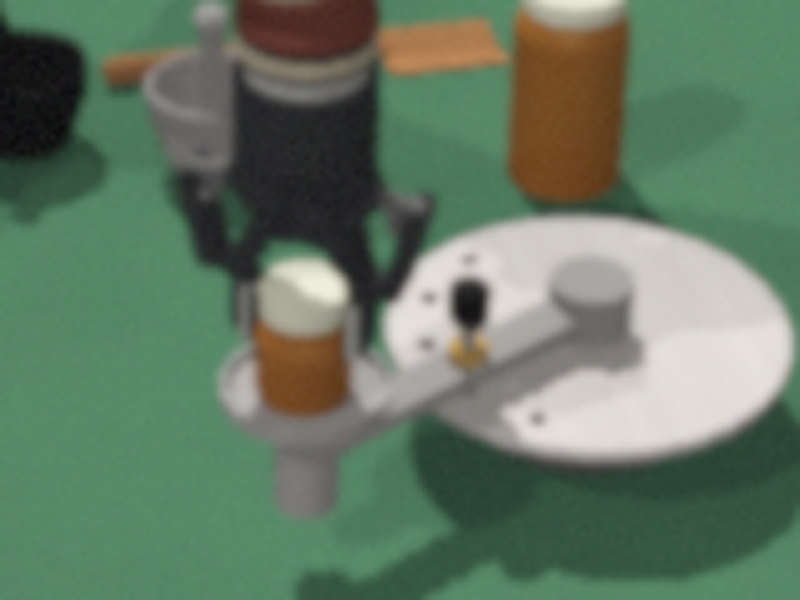

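Jar in the pan, pan partly sunk, with 1.1 N still on the gripper. I'm lowering until it is about zero.

move_arm(
  deltas=[-1,0,0,0.001,0,-1,0,0,0.002,0,-1,0,0,0.003,0,-1,0,0,0.004,0,-1,0,0,0.005,0,-1,0,0,0.006,0,-1,0,0,0.007,0,-1,0,0,0.007,0,-1,0,0,0.007,0],
)

```text
t: 13.5
tool_pos: [0.4911, -0.0764, 0.1653]
tool_rot: [-2.623, -1.709, 0.002]
contact_force: [-0.9, -0.0, 0.6]
opening: 0.0514
```

```bash
python3 go.py .4914 -.0768 .1593 -24
```

```text
delta [-0.0003  0.0005  0.006 ] turn 0.18 | pos [ 0.4911 -0.0764  0.1653] yaw -23.82 tilt [-0.0068  0.0084] q [-0.31 -0.18  1.99  0.01  1.34  0.11] F [-0.9 -0.   0.6] open 0.0514 t 13.5
```

move_arm(
  deltas=[-1,0,0,0,0,-1,0,0,0,0,-1,0,0,0,0],
)

```text
t: 13.8
tool_pos: [0.4911, -0.0764, 0.1653]
tool_rot: [-2.623, -1.709, 0.002]
contact_force: [-1.7, -1.0, -0.8]
opening: 0.0519
```

move_arm(
  deltas=[-1,0,0,0,0,-1,0,0,0,0,-1,0,0,0,0],
)

```text
t: 14.1
tool_pos: [0.4911, -0.0764, 0.1653]
tool_rot: [-2.623, -1.709, 0.002]
contact_force: [-1.4, -0.6, -0.6]
opening: 0.0519
```

```bash
python3 -c "
from h import *
for i in range(8): get_image('side'); o=get_obs(); print(round(o['t'],3),np.round(o['contact_force'],2),round(o['tool_pos'][2],4))"
```

```text
14.15 [-1.15 -0.9  -0.44] 0.1653
14.2 [-1.11 -1.02 -0.4 ] 0.1653
14.25 [-0.83 -0.7   0.13] 0.1653
14.3 [-1.1  -0.46 -0.91] 0.1653
14.35 [-1.65 -1.58 -0.35] 0.1653
14.4 [-0.84 -0.39 -0.38] 0.1653
14.45 [-0.93 -0.89 -0.05] 0.1653
14.5 [-1.21 -0.48 -0.71] 0.1653
```

move_arm(
  deltas=[-1,0,0,0.001,0,-1,0,0,0.002,0,-1,0,0,0.002,0,-1,0,0,0.002,0,-1,0,0,0.002,0],
  force=20,
)

```text
t: 15.0
tool_pos: [0.4911, -0.0764, 0.1633]
tool_rot: [-2.623, -1.709, 0.002]
contact_force: [-2.3, -0.8, 0.9]
opening: 0.0521
```

move_arm(
  deltas=[0.3,0,0,0,0,0.4,0,0,0,0,0.6,0,0,0,0,0.8,0,0,0,0,1,0,0,0,0,1,0,0,0,0,1,0,0,0,0,1,0,0,0,0],
)

```text
t: 15.8
tool_pos: [0.4911, -0.0764, 0.1633]
tool_rot: [-2.623, -1.709, 0.002]
contact_force: [-0.7, -0.6, -0.2]
opening: 0.0853
```

move_arm(
  deltas=[1,0,0,-0.015,0,1,0,0,-0.03,0,1,0,0,-0.06,0,1,0,0,-0.09,0,1,0,0,-0.12,0,1,0,0,-0.15,0,1,0,0,-0.15,0,1,0,0,-0.15,0],
)

```text
t: 16.6
tool_pos: [0.4926, -0.0778, 0.3155]
tool_rot: [-2.625, -1.711, -0.002]
contact_force: [-0.2, -0.0, -0.3]
opening: 0.0854
```

```bash
cat > chk.py <<'E'
from h import *
w,c=snap('wrist','w8.png'); s,cs=snap('side','s8.png'); ct=cam('top')
h=cv2.cvtColor(w,cv2.COLOR_RGB2HSV); m=cv2.inRange(h,(0,0,190),(60,90,255)); 
hs=cv2.cvtColor(s,cv2.COLOR_RGB2HSV); ms=cv2.inRange(hs[180:240,230:290],(10,0,190),(60,90,255))
for M,cc_,off in((m,c,(0,0)),(ms,cs,(230,180))):
  n,l,st,ce=cv2.connectedComponentsWithStats(M)
  for i in range(1,n):
    if st[i,4]>60: p=ce[i]+off; print(st[i],p,onz(cc_,*p,.18))
print('pred',proj(c,(.4914,-.0768,.18)),proj(cs,(.4914,-.0768,.18)))
cv2.imwrite('pics/m8.png',np.hstack([cv2.resize(s[150:270,200:360],(400,300),interpolation=cv2.INTER_CUBIC),cv2.resize(w,(400,300))])[:,:,::-1])
E
python3 chk.py; python3 go.py .4914 -.0768 .1593 -24
```

```text
[ 276    0  123  101 6942] [326.99582253  37.14880438] [0.57487551 0.02751221 0.18      ]
[386   0  40  19 512] [405.50195312   7.12695312] [0.63039007 0.02291033 0.18      ]
[419   0  16  16  79] [426.92405063   6.65822785] [0.64377057 0.01728204 0.18      ]
[  362     0   159   128 11041] [444.20143103  61.92699937] [ 0.64523238 -0.02086061  0.18      ]
[ 235  149   72   93 3352] [271.59337709 205.68973747] [ 0.48954218 -0.06774816  0.18      ]
[321 176   6  37  71] [323.76056338 192.90140845] [ 0.53195693 -0.07487525  0.18      ]
[311 182  12  25 157] [317.85987261 193.55414013] [ 0.52745482 -0.07347712  0.18      ]
[ 407  207  111   95 5787] [456.0945222  248.21047175] [ 0.61591292 -0.16341931  0.18      ]
[ 48  19  12  25 201] [283.76616915 211.77114428] [ 0.5527492  -0.09113417  0.18      ]
[ 22  25  18  11 155] [260.02580645 210.21290323] [ 0.49059964 -0.07817613  0.18      ]
pred [278.23850425 214.65622876] [260.27784098 209.90518511]
delta [-0.0002  0.0011  0.1533] turn 0.17 | pos [ 0.4917 -0.0775  0.3126] yaw -23.83 tilt [-0.0081  0.0089] q [-0.31 -0.28  1.83  0.01  1.61  0.11] F [-1.  -0.9  0.2] open 0.0854 t 16.7
```

View pics/m8.png

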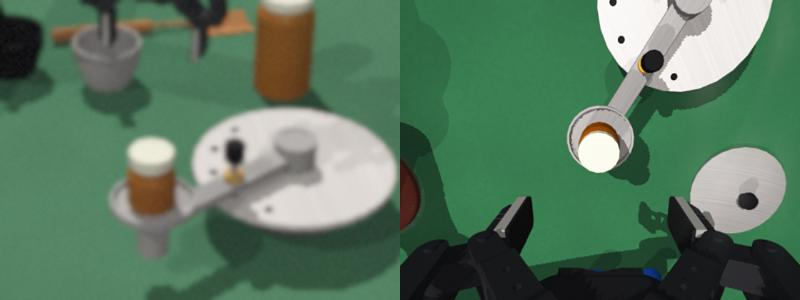

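The jar stands upright and centred: cap in side view at (260.0,210.2) against (260.3,209.9) predicted. The pin is still home and the gripper clear. I'm letting it settle, then checking once more and handing in.

move_arm(
  deltas=[1,0,0,0,0,1,0,0,0,0,1,0,0,0,0,1,0,0,0,0,1,0,0,0,0,1,0,0,0,0,1,0,0,0,0,1,0,0,0,0],
)

```text
t: 17.5
tool_pos: [0.4917, -0.0775, 0.3127]
tool_rot: [-2.622, -1.709, 0.003]
contact_force: [0.3, 0.6, 0.6]
opening: 0.0859
```

```bash
python3 chk.py | tail -2; python3 -c "
from h import *
s=cv2.imread('pics/s8.png')[:,:,::-1].copy(); h=cv2.cvtColor(s,cv2.COLOR_RGB2HSV); m=cv2.inRange(h[200:225,283:315],(0,0,0),(180,255,50)); n,l,st,cc=cv2.connectedComponentsWithStats(m); print('knob',cc[1:]+[283,200])
print(order.finish_job())"
```

```text
[ 22  25  18  11 154] [260.05844156 210.18181818] [ 0.49069947 -0.07803896  0.18      ]
pred [280.14835075 215.43399377] [260.27784098 209.90518511]
knob [[293.31034483 210.62068966]]
the job is handed in; nothing more can be done
None
```

The job is done and handed in at about 17.6 s. The arm is pinned one hole over, on the side away from the mortar (swing +0.5), and the small amber jar stands in the middle of the sunk pan.

- **Pin:** I lifted the plunger about 15 mm and swung the arm. I lowered the pin into the next hole and let go of the knob. The last side view puts the knob at (293.3, 210.6), against (293.2, 210.6) predicted for the pin fully home.
- **Jar:** I lowered it until the mean vertical force on the gripper was down to about 0.4 N, then 2 mm more, and released it. Its cap is within about 2 mm of the predicted pan centre and did not move over the last 0.8 s.
- **Other things:** I did not plan or see any contact with the mortar, lid, big jar, spatula or blue jars. The gripper ended well clear of everything.

One check was loose: force noise of about 1 N left the pan's balance point uncertain by a few millimetres at release. The jar showed no visible disturbance afterwards.

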